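Turn the steam down and hold the sprung hatch ajar

ROBOT

A 6-joint arm with a two-finger parallel gripper is mounted at the origin on the work surface. World frame = base frame: x ahead of the robot, y to its left, z up, the work surface at z = 0. Lengths are in mm, angles in rad, forces in N, time in s.
With the tool pointing down it reaches from about 375 to 750 mm from the base axis. Payload 9 kg.
Tool frame: the origin (TCP) lies on the centre line of the jaws, within the pads' length; the fingertips stand 17 mm ahead of it and the grasp point (between the pads) lies 2 mm behind it; z points along the fingers, y is the line along which they close (so a half turn about z gives the same grasp; the last joint's range is limited). The gripper opens to 85 mm and grips with 20 to 120 N. Pads are 22 mm wide; open, the fingers measure 114 mm over their backs; the gripper's body (76 mm by 85 mm) begins 54 mm behind the grasp point. The pads swing forward as they close: fully open they stand 13 mm farther back than shut.
Start: joints at [-1.346, 0.104, 0.097, 1.564, 0, 1.353], TCP at [257.096, -542.159, 248.331] pointing down, gripper open.
Joint ranges: [-2.99, 2.99], [-0.84, 1.86], [-1.1, 1.16], [-1.84, 2.11], [-1.51, 1.56], [-3.14, 3.14]. Speed limits (rad/s): [2.22, 2.22, 2.57, 3.14, 3.14, 3.14].

INTERFACE

Orientations are given as a rotation vector (axis times angle).
In Python, from rig import manip, kinematics, snapshot, camera_model, job, find_in gives the robot as it stands. The module is installed in compiled form; this text tells all that it offers. Calls block until the motion is done:
- manip.move_ptp(position, orientation): joint-space move of the TCP to a pose.
- manip.move_straight(position, rot=None, speed=150, force_limit=None): straight line of the TCP; rot=None keeps the orientation; speed is the mean speed in mm/s. With force_limit (N) it stops when the force on the tool has changed by that much, and returns True; else False.
- manip.move_j(angles): joint-space move.
- manip.grip(opening, grip_force=None): finger opening in mm; grip_force is the grip in N (None keeps the last); returns when the fingers have stopped.
- manip.sleep(seconds).
- kinematics.inverse_kinematics(position, orientation): joint angles nearest the present ones, or None.
- snapshot(name): name is "scene" or "top"; returns the picture (384x512x3 uint8, blue, green, red); there is no depth.
- camera_model(name): a dict with "fx", "fy", "cx", "cy" (pixels), "D" ([k1, k2, p1, p2, k3] as OpenCV has them; the pictures are not rectified), "xyz" and "orientation" of the camera in the world. Camera axes: x right, y down, z forward; pixel columns grow to the right and rows downward; lengths in mm; the calibration is good to about 2 mm. A picture is of the moment at which its call begins. camera_model takes no time and is no camera call.
A pose or a line that the arm cannot do raises manip.IKError and nothing moves.
- job.job_done(): hands the job in; it is judged then, once.
Trained networks look in the newest picture that a camera, given by its name, has taken for a name from the list of things; names that differ only in an ending like _2 or _b are one class to them, and where a whole thing is asked for, a point or a joint stands for the part that bears it (a point fixed in the world has none). Each returns a list of dicts, best first, with "score" (0 to 1); they miss things now and then, are a little off and sometimes report something else, mostly with a low value. They report only what shows in the picture. A call takes as long as a camera call. They do not tell look-alikes from the thing itself.
- find_in(camera, name): "pixel" ([column, row] in pixels, amid what is visible of it).
Readings, each from a call of its own:
- manip.get_t(): time.
- manip.get_joint_positions(): joint angles.
- manip.get_qd(): joint speeds.
- manip.get_effort(): joint torques, N m.
- manip.get_eef_pos(): TCP position.
- manip.get_ee_rot(): TCP orientation.
- manip.get_force(): force on the tool from outside, world axes, zero at the start.
- manip.get_moment(): the same for the moment, N m.
- manip.get_width(): finger opening in mm.
- manip.get_grip_force(): force on a finger pad.
Only numpy, scipy, OpenCV 4.12 (cv2) and the standard library are available. Lean on these libraries where they do the work, as an engineer would, in place of code of your own. Each camera call takes 0.05 s, during which the arm holds its last target. There are 200 camera calls.

TASK

Turn the heat knob clockwise until its white pointer stands on the red mark of its dial. Then raise the steam box's sprung hatch, which has a black bar handle, just past its balance point (the red collar on the side guides, 50 degrees open) without letting it swing up towards wide open, ease it back and hold it just below the balance point, with its side pins in the green stretch of the guides (36 to 46 degrees open). Finish while still holding the hatch there with the gripper, leave the knob at its mark, and leave the other things on the table where they are.

Things in the scene. Friction and masses are not known exactly. Their poses are not given: they have to be found in the camera images.
- dial (a joint): angle of the black heat knob on the blue control box (150 x 150 x 50 mm, stands on the table): 0 with the pointer towards the control's -x side, growing clockwise seen from above, 2.0 rad at the red mark; range 0 to 5.2; starts between 0.6 and 1.4. It turns with light friction and stays where it is left.
- dial_grip (a point): point on the knob's vertical axis, 84 mm above the table, in the knob's upright grip bar: 56 mm long, 16 mm wide, 34 mm tall, its top 12 mm above this point; below it (from 22 mm under this point) is a round flange of 56 mm diameter. The axes are the control box's (z up, fixed to the box, they do not turn with the knob). At joint value a the bar lies along (-cos a, sin a, 0) in these axes, which is also where the white pointer points.
- dial_mark (a point): the red mark on the white dial plate, 54.5 mm from the knob's axis, fixed to the control box
- hatch (a joint): opening angle of the hatch, rad: 0 shut (start), 1.4 against its stop. A spring balances its weight at 0.873 (50 degrees): below that it falls shut, above that it swings up by itself. At the bar the pull is about 1.5 N towards shut when shut, under 1 N near the balance point. The pins on its sides run along the guides: red collar at 0.873, green stretch 0.63 to 0.80.
- hatch_hinge (a point): middle of the hinge line at the far upper edge of the green steam box (200 deep x 260 wide x 120 mm high), 125 mm above the table, fixed to the box. Axes: x from handle side to hinge side, y along the hinge, z up. The steel hatch, 8 mm thick, reaches 205 mm from the hinge in -x; it opens about +y, its handle edge rising. Curved guide rods at y = +-152 mm, 230 mm above the table at most: pass over them.
- hatch_handle (a point): centre of the hatch's black round handle bar, 14 mm thick, 135 mm free length along the hinge's y between two posts; when shut it lies 205 mm in -x of the hinge line and 50 mm above it, 42 mm above the surface of its front edge. It moves with the hatch, on a circle about the hinge line. Gripped lightly, the bar turns between the fingers, so the gripper may keep pointing down.
- jar: amber glass jar with steel cap, 56 mm across, 80 mm tall, stands behind the heat control; origin at its underside; to be left alone
- brush: hand brush lying in front of the heat control; origin at its underside; to be left alone
- cup: blue cup, 70 mm across, 80 mm tall, stands behind the steam box; origin at its underside; to be left alone
- basin: red bowl, 170 mm across, 60 mm tall; origin at its underside; to be left alone
- spray: green bottle, 60 mm across, 170 mm tall; origin at its underside; to be left alone
- mallet: hammer lying on the table; origin at its underside; to be left alone
- stamp: wooden printing block 90 x 60 x 35 mm; origin at its underside; to be left alone
Not all that is in view belongs to the job. Of the things like the part that bears dial, leave any that is yellow; of the rest the larger one is meant.

How it is judged (in metres and radians):
On the way, in this order (a step that is already met when the one before it is completed fails the run):
1. the knob's pointer stands on the red mark, with the hatch still shut (value of joint dial between 1.88 and 2.12 rad and value of joint hatch below 0.15 rad), for 0.2 s.
2. the hatch is raised past its balance point (value of joint hatch above 0.9 rad), for 0.1 s.
At the end, for the whole second after the job is handed in: knob at 2.0 +- 0.12 rad; hatch at rest between 0.61 and 0.82 rad (just below its balance point, 0.873), touched by the fingers with at least 0.15 N (value of joint dial between 1.88 and 2.12 rad and value of joint hatch between 0.61 and 0.82 rad and velocity of joint hatch between -0.08 and 0.08 rad/s and contact force between hatch and the fingers above 0.15 N); the arm keeps its last pose, push and grip.
It fails at once if the hatch swings up towards wide open (beyond 1.2 rad) (value of joint hatch above 1.2 rad).
It fails at once if another thing on the table is shifted by more than 30 mm (distance of any of jar, brush, cup, basin, spray, mallet, stamp from where it was at the start of the episode above 0.03 m).
It also fails if it takes over 58 s, if anything falls off the work surface, if the arm or the gripper's body presses on something with over 40 N, if the wrist force passes 120 N, or if a joint passes its speed limit or range.

## Working session

There is one attempt and no reset: what is moved stays moved. The work goes in short steps, each a Python script; the robot and the scene stay as the last script left them, time stands still between calls to the robot, and variables do not carry over. Pictures are saved under pics/ and viewed, at most 10 in all, crops included, and the job is handed in when it is done.

```bash
mkdir -p pics; python3 - <<'E'
from rig import *
import cv2
for c in ("scene","top"):
    cv2.imwrite(f"pics/{c}0.png",cv2.resize(snapshot(c),(800,600),interpolation=cv2.INTER_CUBIC)); print(c,camera_model(c))
    for n in("dial","dial_grip","dial_mark","hatch_hinge","hatch_handle","hatch"):
        print(n,[([round(float(v)) for v in d["pixel"]],round(float(d["score"]),2)) for d in find_in(c,n)][:4])
E
```

```text
scene {'fx': 362.93834786784714, 'fy': 362.93834786784714, 'cx': 256.5926825785868, 'cy': 195.0785808826167, 'D': array([-0.02950246,  0.        ,  0.        ,  0.        ,  0.        ]), 'xyz': array([1491.78635899,  594.21353925,  908.60965005]), 'orientation': array([-1.21179859, -2.11272164,  1.14144592])}
dial [([332, 200], 0.68), ([204, 197], 0.6), ([167, 177], 0.57)]
dial_grip [([335, 206], 0.77), ([205, 207], 0.68), ([237, 173], 0.53)]
dial_mark [([237, 176], 0.76), ([334, 205], 0.68), ([206, 208], 0.59)]
hatch_hinge [([288, 229], 0.58)]
hatch_handle [([291, 215], 0.63)]
hatch [([287, 215], 0.78), ([262, 259], 0.67)]
top {'fx': 469.5054213039863, 'fy': 469.5054213039863, 'cx': 252.5017714393767, 'cy': 196.99366604576286, 'D': array([-0.09127156,  0.        ,  0.        ,  0.        ,  0.        ]), 'xyz': array([ 162.5974651 ,  -22.77130053, 1984.46574833]), 'orientation': array([-2.12059657,  2.13911429, -0.17164093])}
dial [([303, 182], 0.47), ([193, 239], 0.45), ([213, 178], 0.38)]
dial_grip [([192, 240], 0.73), ([304, 182], 0.68), ([219, 148], 0.64), ([318, 243], 0.42)]
dial_mark [([304, 183], 0.81), ([196, 242], 0.79), ([319, 242], 0.48)]
hatch_hinge [([214, 177], 0.91)]
hatch_handle [([212, 177], 0.7)]
hatch [([212, 176], 0.75)]
```

View pics/scene0.png

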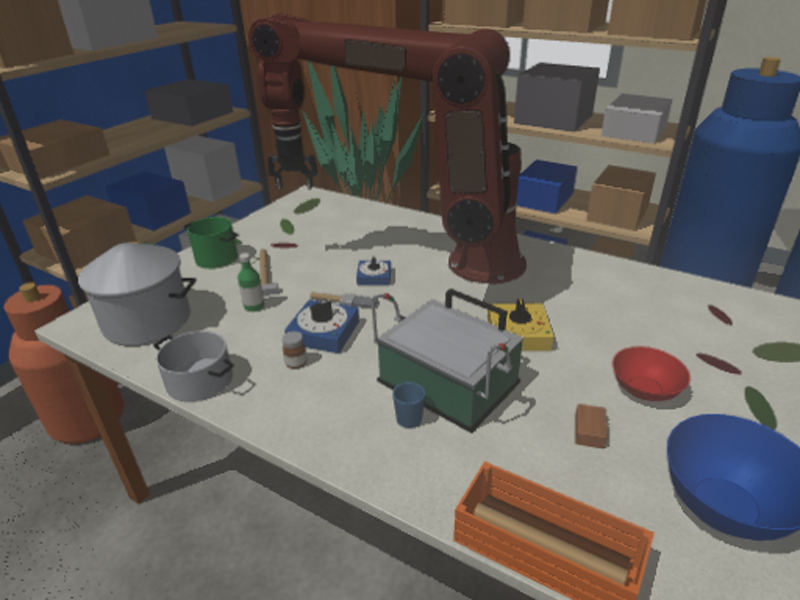

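View pics/top0.png

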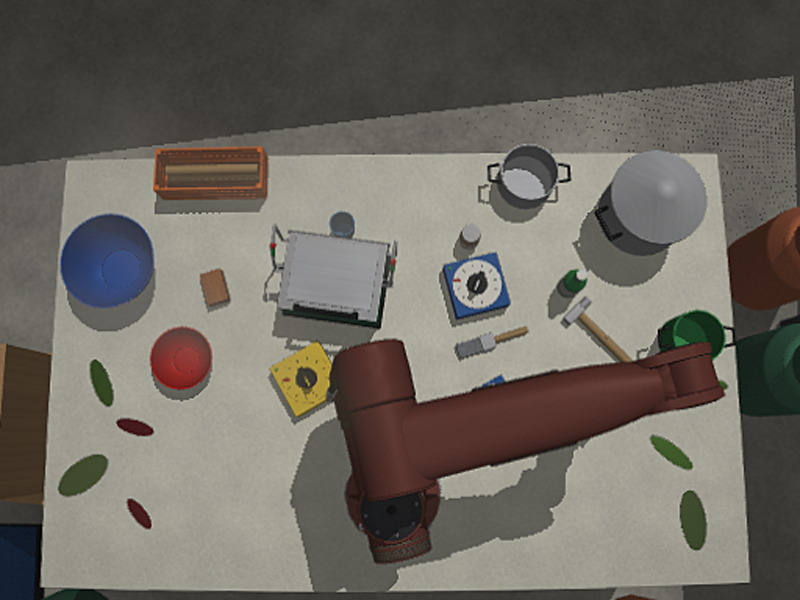

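The scene view shows the large blue dial at about (322,318), with a smaller blue one at (374,270) and a yellow decoy at (520,318). The steam box is at (450,360). In the top view the dial is at (478,284), the box is centred at (335,275), and the handle lies along (283..355, 310..320). Next I'll look at enlarged crops.

```bash
python3 - <<'E'
from rig import *
import cv2,numpy as np
t=snapshot("top"); s=snapshot("scene")
a=cv2.resize(t[152:212,278:333],None,fx=9,fy=9,interpolation=cv2.INTER_CUBIC)[:,:]
b=cv2.resize(t[135:215,165:265],None,fx=7,fy=7,interpolation=cv2.INTER_CUBIC)
c=cv2.resize(s[180:275,230:345],None,fx=6,fy=6,interpolation=cv2.INTER_CUBIC)
cv2.imwrite("pics/a.png",a);cv2.imwrite("pics/b.png",b);cv2.imwrite("pics/c.png",c)
E
```

```text
(no output)
```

View pics/a.png

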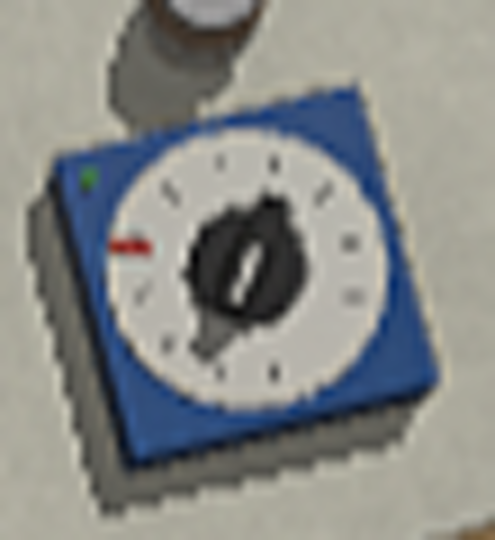

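View pics/b.png

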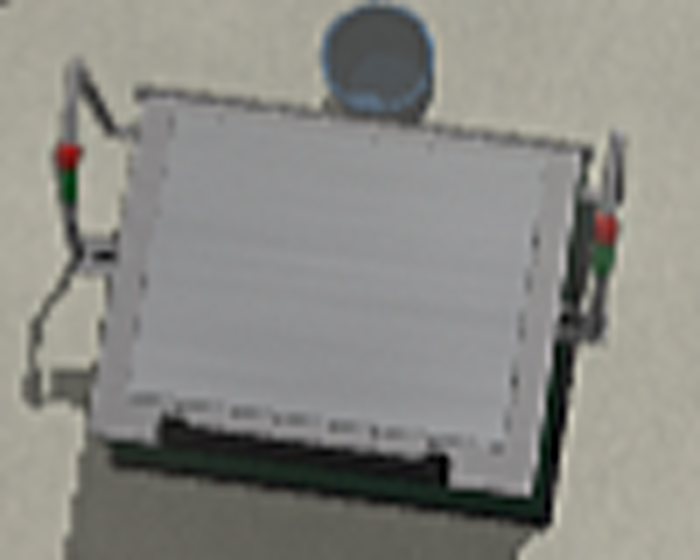

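View pics/c.png

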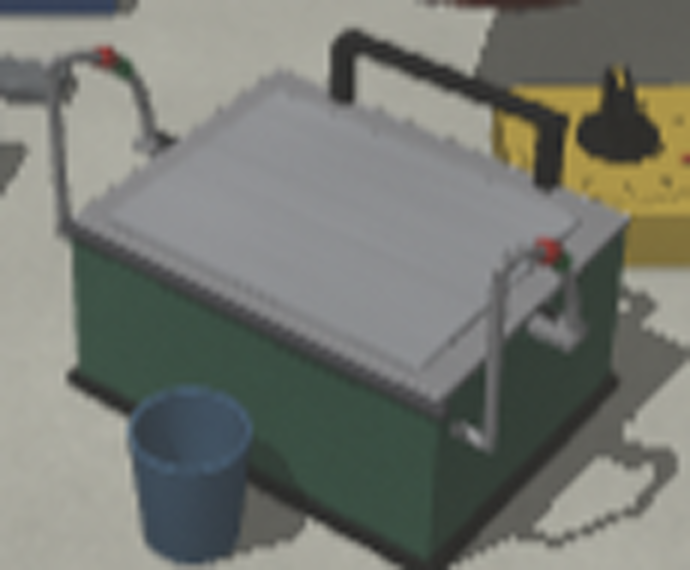

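Crop a shows the control box corners at (57,158), (355,88), (437,382) and (130,465), with the red mark at (130,247). The pointer and bar run from (275,200) to (207,350). Crop b shows the plate corners at (138,90), (590,150), (535,495) and (90,435), and the handle from (160,432) to (448,470). In crop c the handle runs from (345,45) to (560,122), and the hatch is shut.

```bash
cat > geo.py <<'E'
import cv2,numpy as np
from rig import camera_model
from scipy.spatial.transform import Rotation as R
def ray(cam,px):
    m=camera_model(cam);K=np.array([[m['fx'],0,m['cx']],[0,m['fy'],m['cy']],[0,0,1]])
    p=cv2.undistortPoints(np.array([[px]],float),K,m['D'])[0,0]
    d=R.from_rotvec(m['orientation']).as_matrix()@[p[0],p[1],1]
    return np.array(m['xyz']),d
def atz(cam,px,z):
    o,d=ray(cam,px); return (o+d*(z-o[2])/d[2])[:2]
def crop(o,s,u): return (np.array(u)+.5)/s-.5+np.array(o)
def tri(p1,p2):
    (a,d),(b,e)=ray("top",p1),ray("scene",p2)
    t=np.linalg.lstsq(np.c_[d,-e],b-a,rcond=None)[0]
    P,Q=a+d*t[0],b+e*t[1]; return (P+Q)/2,np.linalg.norm(P-Q)
E
python3 - <<'E'
from geo import *
np.set_printoptions(precision=1,suppress=True)
A=lambda u,z:atz("top",crop((278,152),9,u),z)
B=lambda u,z:atz("top",crop((165,135),7,u),z)
c=[A(u,50) for u in((57,158),(355,88),(437,382),(130,465))]
print("dial corners",*c,"c",np.mean(c,0)); print("sides",[np.linalg.norm(c[i]-c[i-1]) for i in range(4)])
ctr=np.mean(c,0); x=(c[0]+c[1]-c[2]-c[3]); print("yaw x",np.arctan2(x[1],x[0]))
y=(c[0]+c[3]-c[1]-c[2]); print("yaw y-90",np.arctan2(-y[0],y[1]))
m=A((130,247),52);print("mark",m,np.linalg.norm(m-ctr),"mark ang",np.arctan2(*(m-ctr)[::-1]))
p,q=A((275,200),90),A((207,350),90);print("bar",p,q,(p+q)/2,np.linalg.norm(p-q),"ang",np.arctan2(*(q-p)[::-1]))
p,q=A((260,240),96),A((236,304),96);print("stripe",p,q,"ang",np.arctan2(*(q-p)[::-1]))
h=[B(u,133) for u in((138,90),(590,150))]+[B(u,133) for u in((535,495),(90,435))]
print("plate",*h,"sides",[np.linalg.norm(h[i]-h[i-1]) for i in range(4)])
y=(h[0]+h[3]-h[1]-h[2]);x=(h[0]+h[1]-h[2]-h[3]); print("yaws",np.arctan2(-y[0],y[1]),np.arctan2(x[1],x[0]),"farmid",(h[0]+h[1])/2,"nearmid",(h[2]+h[3])/2)
C=lambda u:crop((230,180),6,u)
e=[B(u,175) for u in((160,432),(448,470))];print("handle top",*e,np.mean(e,0),np.linalg.norm(e[0]-e[1]))
# left end in the top view is the far right one in the scene view
s=[atz("scene",C(u),175) for u in((560,122),(345,45))];print("handle scene",*s,np.mean(s,0))
for a,b in zip(((160,432),(448,470)),((560,122),(345,45))): print(tri(crop((165,135),7,a),C(b)))
E
```

```text
dial corners [ 610.  -142.5] [ 642.6 -283.7] [ 501.7 -317.4] [ 464.  -173.5] c [ 554.6 -229.3]
sides [np.float64(149.33379308787596), np.float64(144.8376172668278), np.float64(144.9240961438002), np.float64(148.7375761599409)]
yaw x 0.2218493248613265
yaw y-90 0.2417629130714157
mark [ 566.7 -175.7] 54.96060011225262 mark ang 1.348970441496423
bar [ 580.1 -239.8] [ 510.4 -206.7] [ 545.3 -223.2] 77.1265245681519 ang 2.698852707238561
stripe [ 560.2 -231.7] [ 530.5 -219.9] ang 2.7637538585911963
plate [686.  267.8] [646.8   3.8] [444.6  36.5] [481.7 291.8] sides [np.float64(205.7339145388275), np.float64(266.8551310217157), np.float64(204.8633624912717), np.float64(257.9794983719595)]
yaws -0.14587318500089655 -0.13860931678751207 farmid [666.4 135.8] nearmid [463.2 164.2]
handle top [475.8 245.3] [452.8  83.7] [464.3 164.5] 163.22358964219575
handle scene [474.5 240.4] [461.1  91.9] [467.8 166.1]
(array([476.2, 243.1, 176.9]), np.float64(3.9934333989364816))
(array([453. ,  85.8, 168.6]), np.float64(3.798709597660101))
```

```bash
cat >> geo.py <<'E'
KC=np.array([555.,-229.]);KY=.225          # knob axis, control yaw
HH=np.array([667,135.5,125.]);HY=-.142     # hinge, box yaw
def down(g):
    y=np.array([np.cos(g),np.sin(g),0]);z=np.array([0,0,-1.]);return R.from_matrix(np.c_[np.cross(y,z),y,z]).as_rotvec()
def knob_rot(a,flip): return down(KY+np.pi-a+np.pi/2+flip*np.pi)
def handle(th):
    v=R.from_euler('zy',[0,th]).as_matrix()@[-205,0,50]
    return HH+R.from_euler('z',HY).as_matrix()@R.from_rotvec([0,th,0]).apply([-205,0,50])
E
python3 - <<'E'
from geo import *
from rig import *
np.set_printoptions(precision=3,suppress=True)
print("jar",atz("top",(300.6,149),80),handle(0),handle(.9))
K=kinematics.inverse_kinematics
for f in (0,1,-1):
    for a in (.64,2.0,2.1): print(f,a,K([*KC,86],knob_rot(a,f)))
for f in (0,1):
    for th in (0,.5,1): print(f,th,K(handle(th),down(HY+f*np.pi)))
print(manip.get_t())
E
```

```text
jar [ 688.923 -212.512] [464.063 164.512 175.   ] [579.625 147.991 316.663]
0 0.64 [-0.609  0.14  -0.16   1.271  0.     2.948]
0 2.0 [-0.609  0.14  -0.16   1.271  0.    -1.975]
0 2.1 [-0.609  0.14  -0.16   1.271  0.    -1.875]
1 0.64 [-0.609  0.14  -0.16   1.271  0.    -0.194]
1 2.0 [-0.609  0.14  -0.16   1.271  0.     1.166]
1 2.1 [-0.609  0.14  -0.16   1.271  0.     1.266]
-1 0.64 [-0.609  0.14  -0.16   1.271  0.    -0.194]
-1 2.0 [-0.609  0.14  -0.16   1.271  0.     1.166]
-1 2.1 [-0.609  0.14  -0.16   1.271  0.     1.266]
0 0 [ 0.074 -0.23  -0.357  1.444  0.     1.787]
0 0.5 [ 0.054 -0.085 -0.059  1.597  0.     1.767]
0 1 [0.026 0.191 0.331 1.711 0.    1.739]
1 0 [ 0.074 -0.23  -0.357  1.444  0.    -1.354]
1 0.5 [ 0.054 -0.085 -0.059  1.597  0.    -1.375]
1 1 [ 0.026  0.191  0.331  1.711  0.    -1.403]
0.8
```

```bash
python3 - <<'E'
from geo import *
from rig import *
r=knob_rot(.64,1)
manip.move_ptp([*KC,280],r)
manip.grip(56,20)
manip.move_straight([*KC,130],speed=150)
hit=manip.move_straight([*KC,86],speed=50,force_limit=8)
print("hit",hit,manip.get_eef_pos(),manip.get_force())
if not hit:
    manip.grip(0,25); print("w",manip.get_width(),manip.get_grip_force(),manip.get_force(),manip.get_moment())
    q=np.array(manip.get_joint_positions())
    for j in np.linspace(q[5],1.166,6)[1:]:
        q[5]=j; manip.move_j(q)
    print(manip.get_width(),manip.get_joint_positions()[5],manip.get_force(),manip.get_moment(),manip.get_t())
E
```

```text
hit False [ 555.21541731 -229.13914095   86.40256284] [-0.08561592  0.0283769  -0.91625066]
w 15.546746287088393 27.714462876319885 [-3.57196772 -4.5945734   3.62157088] [-0.66226552  0.69641229 -0.02904491]
15.704844433872253 1.1598498397128174 [11.04974561  4.8941027  -4.49865916] [ 0.95373143 -2.47873617 -0.01040422] 7.25
```

```bash
python3 - <<'E'
from geo import *
from rig import *
manip.sleep(.3); manip.grip(46); p=manip.get_eef_pos()
manip.move_straight([p[0],p[1],300],speed=200)
h=handle(0)
manip.move_ptp([h[0],h[1],310],down(HY))
t=snapshot("top")
cv2.imwrite("pics/d.png",cv2.resize(t[152:212,278:333],None,fx=9,fy=9,interpolation=cv2.INTER_CUBIC))
print(manip.get_t())
E
```

```text
10.7167
```

View pics/d.png

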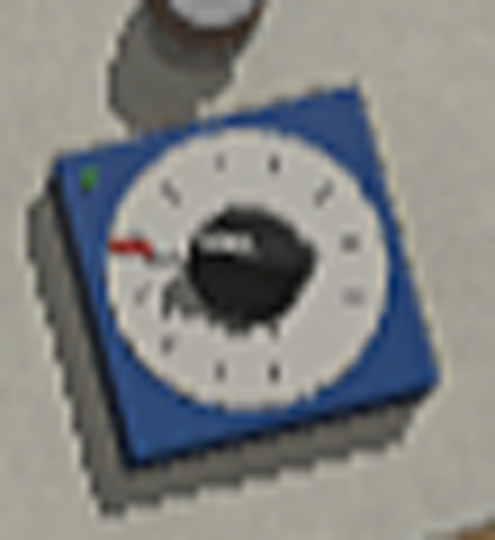

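The pointer stripe runs from about (200,242) to (255,244), and the red mark is at (130,247). I'll measure the angle to sub-pixel level before continuing.

```bash
python3 - <<'E'
from geo import *
from rig import *
t=np.mean([snapshot("top").astype(float) for _ in range(3)],0)
g=t.min(2)
print(g[174:192,292:316].astype(int))
red=t[...,2]-t[...,:2].max(2); ys,xs=np.nonzero((red[170:188,286:300]>35)); w=red[170:188,286:300][ys,xs]
m=np.array([np.average(xs,weights=w)+286,np.average(ys,weights=w)+170]);M=atz("top",m,51)
print("mark",m,M,np.linalg.norm(M-KC),np.arctan2(*(M-KC)[::-1]))
E
```

```text
[[168 164 164 165 166 122 166 164 165 169 173 137 144 145 144 155 173 169
  166 166 162 120 169 166]
 [166 163 163 163 164 165 164 166 171 155 130  62  72  77  77 103 141 158
  172 168 166 167 166 165]
 [168 165 164 163 163 164 165 170 139  92  17  34  38  39  39  40  59 105
  147 173 167 166 165 165]
 [155 153 169 166 164 165 169 151  88  42  53  31  38  38  37  40  37  40
   82 162 172 167 165 166]
 [106  96 142 171 166 167 174  91 103 118 118 142 112 114  36  46  46  44
   46 113 146 172 167 164]
 [ 44  24  71 162 172 157 183  27  82 116 112 146 123 128  60  49  52  49
   43  55  77 157 169 164]
 [127 129  53 112 132 111 146  17  24  26  24  21  54  61  62  42  45  46
   46  39  46 134 170 166]
 [172 174 131 131 132 138  82  16  26  26  26  25  25  27  30  35  38  37
   39  32  49 159 170 165]
 [165 166 169 172 177 143  90  19  29  30  31  30  28  29  27  27  26  26
   26  23  77 180 168 165]
 [164 165 146 171 135  80  92  38  27  31  31  31  31  30  29  30  29  26
   19  50 146 173 165 165]
 [165 128 147 172  73  84  92  79  22  29  30  31  30  31  31  29  28  24
   28 111 179 167 165 164]
 [165 127 169 173  73  83  88  93  51  21  37  28  29  30  30  29  25  17
   49 162 171 165 164 163]
 [165 165 166 169  70 140  78  83  77  49  37  29  36  28  25  23  17  42
  137 175 166 165 164 165]
 [165 163 164 167 128 176 132 136 141  71  64  53  45  26  34  32  67 137
  178 168 164 164 163 164]
 [169 164 163 165 168 169 169 170 173 134 141  70  65  65 138 130  84 178
  168 163 164 163 164 164]
 [142 168 164 164 129 146 165 164 166 169 173 133 136 137 178 173 130 169
  164 163 163 163 164 164]
 [ 77 173 166 165 101 146 164 163 163 164 166 168 169 168 167 167 166 166
  164 163 163 163 163 164]
 [ 33 134 171 167 145 165 163 162 163 164 165 165 164 164 163 165 165 166
  164 163 163 163 163 166]]
mark [292.21594919 179.09809457] [ 566.43843834 -176.65340493] 53.58174957027218 1.3556643265849226
```

```bash
python3 - <<'E'
from geo import *
from rig import *
def proj(cam,P):
    m=camera_model(cam);K=np.array([[m['fx'],0,m['cx']],[0,m['fy'],m['cy']],[0,0,1]])
    Rw=R.from_rotvec(m['orientation']).inv()
    return cv2.projectPoints(np.array(P,float),Rw.as_rotvec(),-Rw.apply(m['xyz']),K,m['D'])[0][:,0]
out=[]
for cam,x0,y0 in(("top",283,160),("scene",185,180)):
    im=snapshot(cam); 
    for a in(1.84,2.0):
        c=cv2.resize(im[y0:y0+40,x0:x0+50],None,fx=8,fy=8,interpolation=cv2.INTER_NEAREST)
        b=KY+np.pi-a; u=np.array([np.cos(b),np.sin(b),0]);v=np.array([-u[1],u[0],0]);o=np.array([*KC,96])
        P=[o+s*28*u+k*8*v for s,k in((1,1),(1,-1),(-1,-1),(-1,1))]+[]
        px=((proj(cam,P)-[x0,y0]+.5)*8).astype(np.int32)
        cv2.polylines(c,[px],True,(0,255,255),1)
        out.append(c)
cv2.imwrite("pics/e.png",np.vstack([np.hstack(out[:2]),np.hstack(out[2:])])[:600])
E
```

```text
(no output)
```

View pics/e.png

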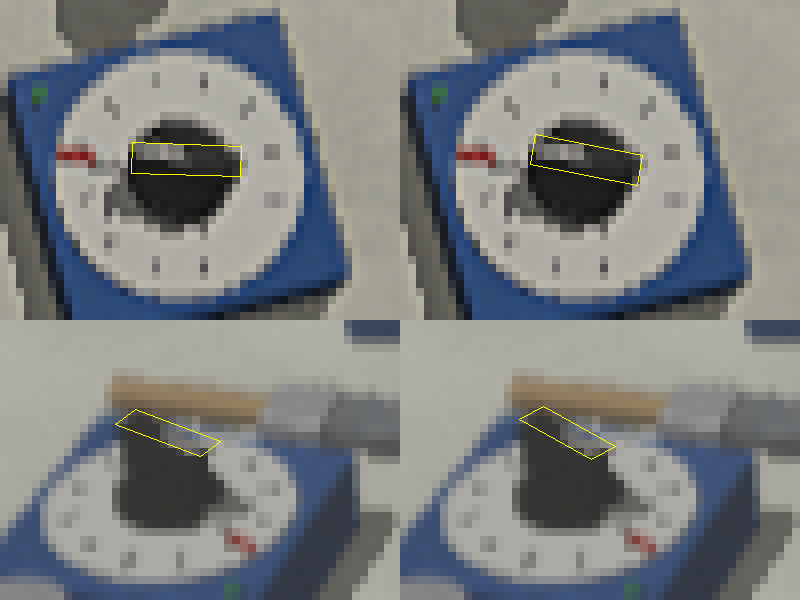

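The outlines fit between 1.84 and 2.0. The gripper geometry says about 2.0 and the stripe suggests slightly less. A short regrasp to about 2.05 stays inside the band under either reading.

```bash
sed -i 's/^KC=.*/KC=np.array([556.,-229.5]);KY=.225/' geo.py; python3 - <<'E'
from geo import *
from rig import *
manip.move_ptp([*KC,280],knob_rot(1.97,1))
manip.grip(46,20)
manip.move_straight([*KC,130],speed=200)
hit=manip.move_straight([*KC,86],speed=60,force_limit=8)
manip.grip(0,25); print(hit,manip.get_width(),manip.get_force(),manip.get_moment())
q=np.array(kinematics.inverse_kinematics([*KC,86],knob_rot(2.045,1))); manip.move_j(q); manip.sleep(.2)
print(manip.get_width(),manip.get_force(),manip.get_moment(),manip.get_t())
manip.grip(46); manip.move_straight([*KC,300],speed=200)
h=handle(0)
manip.move_ptp([h[0],h[1],310],down(HY)); manip.grip(60,20)
manip.move_straight([h[0],h[1],205],speed=150)
hit=manip.move_straight([h[0],h[1],174],speed=50,force_limit=6)
print("hatch",hit,manip.get_eef_pos(),manip.get_force())
g=snapshot("top")[174:183,297:310].min(2); print(g)
manip.grip(0,20); print(manip.get_width(),manip.get_grip_force(),manip.get_force(),manip.get_eef_pos(),manip.get_t())
E
```

```text
False 15.313610015287537 [2.05103951 0.78388    2.39267211] [ 0.13092252 -0.37778345  0.01871436]
15.557491564123827 [4.22401523 0.17531602 4.0251693 ] [ 0.16494802 -0.90200949  0.05491338] 15.2833
hatch False [464.13140005 164.49573227 174.15108909] [-0.09694907 -0.27320629  0.54456303]
[[119 164 162 163 168 170 150 140 143 142 153 171 166]
 [162 162 164 168 151 127  95  69  74  76 102 138 156]
 [161 163 167 127  88  13  31  33  38  39  40  58 105]
 [163 167 149  73 101  47  56  34  38  38  40  37  39]
 [167 172  91  86 119 115 125 112 112  34  47  44  41]
 [157 179  27  47  54 111 119 123 124  60  49  51  46]
 [112 146  17  23  25  26  26  55  56  62  45  45  47]
 [136  86  16  26  26  29  26  25  27  30  34  38  40]
 [141  89  19  31  31  31  29  29  28  28  27  26  29]]
13.269860162928197 20.701452791690826 [-4.17112623  0.53229646  3.36856296] [463.61610427 164.58007696 174.08094579] 20.8333
```

```bash
python3 - <<'E'
from geo import *
from rig import *
off=np.array([-.5,0,-1])
for th in np.arange(.1,.96,.1).tolist()+[.96]:
    manip.move_straight(handle(th)+off,speed=60)
    f=manip.get_force(); print(round(th,2),np.round(manip.get_eef_pos()-handle(th),1),np.round(f,1),round(manip.get_width(),1))
    if np.linalg.norm(f)>35 or manip.get_width()<10: print("STOP");break
manip.sleep(.3)
s=snapshot("scene"); cv2.imwrite("pics/f.png",cv2.resize(s[130:260,220:350],None,fx=4.6,fy=4.6,interpolation=cv2.INTER_CUBIC)); print(manip.get_t())
E
```

```text
0.1 [-0.5  0.  -0.2] [-5.9  0.1 -1.1] 13.0
0.2 [-0.7  0.  -0. ] [-7.9  0.7  1.1] 13.4
0.3 [-1.  -0.   0.1] [-9.9  0.8  3.6] 13.5
0.4 [-1.3 -0.   0.6] [-12.8   0.4   6.5] 12.8
0.5 [-1.5 -0.1  1.2] [-15.4  -0.7  11.8] 13.0
0.6 [-1.1 -0.2  1.7] [-13.7  -1.1  13.6] 13.2
0.7 [-0.3 -0.4  1.7] [-9.  -1.2 10.3] 13.3
0.8 [ 0.2 -0.6  1.3] [-5.5 -1.7  8.3] 13.5
0.9 [ 0.2 -0.8  0.6] [-4.1 -3.2  6.3] 13.1
0.96 [ 0.3 -0.9  0.2] [-2.6 -4.5  4.6] 13.1
26.0417
```

View pics/f.png

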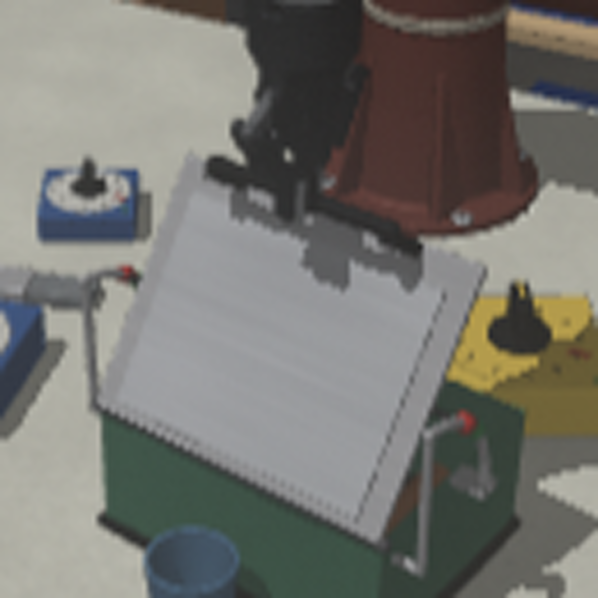

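The hatch is held at roughly 55 degrees, with the bar between the fingers at (300,205) and the right-hand red collar at (465,422). I'll nudge it slightly further for margin, then ease it back.

```bash
python3 - <<'E'
from geo import *
from rig import *
off=np.array([-.5,0,-1])
manip.move_straight(handle(.99)+off,speed=40); manip.sleep(.3)
for th in (.9,.81,.72):
    manip.move_straight(handle(th)+off,speed=40)
manip.sleep(.8)
print(np.round(manip.get_eef_pos()-handle(.72),1),np.round(manip.get_force(),1),manip.get_width(),manip.get_grip_force(),manip.get_t())
s=snapshot("scene"); cv2.imwrite("pics/g.png",cv2.resize(s[130:260,195:345],None,fx=4.6,fy=4.6,interpolation=cv2.INTER_CUBIC))
E
```

```text
[-0.9 -0.1 -1.3] [-0.7 -5.1  1.2] 13.05726172263251 20.973313450813293 29.325
```

View pics/g.png

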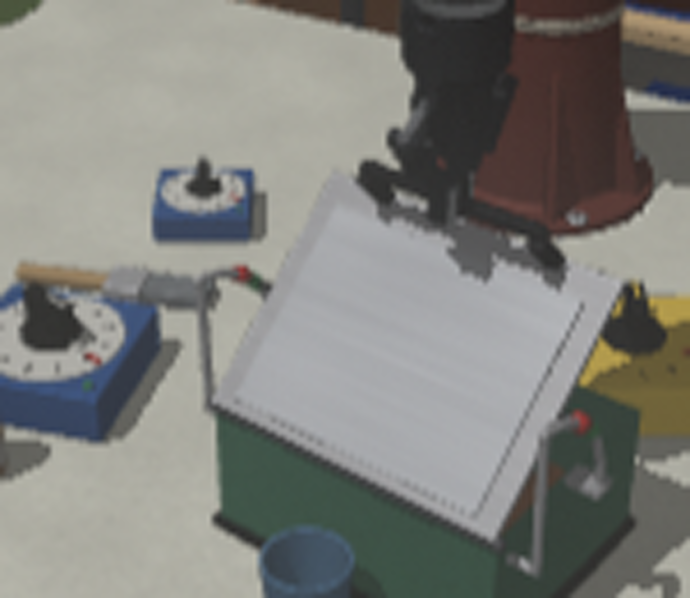

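The hatch is lower now, at about 41 degrees. On the left guide the plate edge sits in the green stretch just below the red collar at (243,272), and the gripper is holding the bar at (445,215). The knob pointer faces its red mark at (92,358). I'm handing the job in.

```bash
python3 -c "
from rig import *
print(job.job_done())"
```

```text
the job is handed in; nothing more can be done
None
```

I handed the job in but got no verdict back: by my measurements the knob is at about 2.0 to 2.05 rad, and the gripper is still holding the hatch at about 0.72 rad after raising it to about 0.99.

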